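# Centre the breakfast egg on its stand

### The job

The egg cup with the loose egg in it stands near the edge of the small round wooden stand. With the shut fingertips, nudge the egg cup over with light taps or pushes until it stands in the middle of the stand, upright and with the egg still sitting in it. Do not grip or lift the cup or the egg, leave the stand where it is, and leave the other things alone.

Things in the scene. Friction and masses are not known exactly. Their poses are not given: they have to be found in the camera images.
- stand: loose turned wooden serving stand, 1.2 kg, round, 40 mm high: flat top disc 110 mm across and 12 mm thick (from 28 to 40 mm up) on a stem, with a foot 84 mm across. Origin: centre of its underside on the worktop, z up. Its yaw means nothing (it is round)
- stand_top (a point): centre of the stand's flat top face, 40 mm above the worktop: the egg cup's foot belongs here
- egg_cup: loose, light, white stoneware egg cup (about 0.11 kg) standing on the stand, its middle about 23 to 33 mm off the stand's centre. Round, 38 mm high: narrow foot 23 mm across, bulging to 52 mm across at 12 to 15 mm above its underside, 50 mm across at the rim. Origin: centre of its underside, z up. It is wobbly on its narrow foot: pushed slowly and low, at the bulge, it slides on the wood; pushed high near its rim it may rock, and struck fast it tips over
- egg_mid (a point): centre (half-way up) of the brown egg that stands loose and wobbly in the cup, 54 mm long and 43 mm thick, 0.06 kg, its long axis about upright; its middle is normally about 37 mm above the cup's underside and its top about 64 mm above the cup's underside
- salt_shaker: glass salt shaker with grey cap, 44 mm across, 90 mm high, standing to the left of the stand; to be left alone. Origin: centre of its underside
- drinking_glass: small clear drinking glass, 49 mm across, 61 mm high, standing to the right of the stand; to be left alone. Origin: centre of its underside
- striped_cup: small striped cup with a handle, 65 x 88 mm and 50 mm high, standing to the right of the stand; to be left alone. Origin: at its underside
- egg_carton: blue-grey closed egg carton, 106 x 302 mm and 72 mm high, lying at the far left; to be left alone. Origin: centre of its underside

How it is judged:
By the outcome, as a careful person would: the job done as asked, in the order asked, and still so for the second after the job is handed in, with the robot touching nothing.
It also fails if it takes over 48 s, if anything falls off the work surface, if the arm or the gripper's body presses on something with over 40 N, if the wrist force passes 120 N, or if a joint passes its speed limit or range.

### The arm

A 7-joint arm with a two-finger parallel gripper is mounted at the origin on a cart in front of the work surface, level with it; the furniture and walls round the work are solid. World frame = base frame: x ahead of the robot, y to its left, z up, the work surface at z = 0. Lengths are in m, angles in rad, forces in N, time in s.
With the tool pointing down it reaches from about 0.4 to 0.85 m from the base axis. Payload 10.4 kg.
Tool frame: the origin (TCP) lies on the centre line of the jaws, within the pads' length; the fingertips stand 8 mm ahead of it and the grasp point (between the pads) lies 11 mm behind it (r.finger_overhang is the distance from the TCP to the fingertips, in m); z points along the fingers, y is the line along which they close (so a half turn about z gives the same grasp; the last joint's range is limited). The gripper opens to 87 mm and grips with 3 to 60 N. Pads are 19 mm wide; open, the fingers measure 117 mm over their backs; the gripper's body (75 mm by 190 mm) begins 51 mm behind the grasp point.
Start: joints at [-1.297, 0.332, -0.065, 1.46, 0.022, 1.35, -0.088], TCP at [0.183, 0.598, 0.21] pointing down, gripper open.
Joint ranges: [-2.6, 2.6], [-0.5, 2.12], [-1.47, 1.34], [0.16, 2.42], [-1.27, 4.41], [0.06, 2.06], [-2.6, 2.6]. Speed limits (rad/s): [2.22, 2.22, 2.79, 2.79, 3.14, 3.14, 3.14].

### API

Orientations are given as a unit quaternion [x, y, z, w].
In Python, from bench import r, vision gives the robot as it stands.
- The arm moves only by the tool drive_tool, never from a script. Its argument "series" is a list of rows, each a list of 2 entries, a list of its own where there are three numbers: the shift along the world's x, y, z in cm, then the turn about the world's z in degrees. A call has exactly 10 rows; each row shifts and turns the commanded pose from where the row before left it; what a row does not reach is not made up. A row lasts 1/8 s, in which the tool goes at most 62.5 mm and 10.7 degrees, less where a joint would pass 70% of its speed; a pose out of reach is approached as far as the arm can. A call with a gripper value outside its range is refused whole. "hand" is the closure, from 0 (fully open) to 1 (shut), set as the call begins (left out, the last holds). The fingers move at their own pace and stop on an object; "newtons" is the grip in N (left out, the last holds). Time passes only in rows, so rows that do not move let the fingers close, or fill a call up. It gives the time, the measured TCP pose, the force, the opening and the grip force at its end, in the units of the state.
- r.read_state(): the state, without advancing time (a new reading comes with each control period).
- vision.camera(name): name is "scene" or "top" or "wrist"; returns a dict with "color" (480x640x3 uint8, red, green, blue), "intrinsics" (3x3 intrinsics, pixels), "R" (3x3) and "t" (3): a world point X has camera coordinates R X + t; the wrist camera has in their place "mount" (4x4, takes a point from camera to tool coordinates, whose origin is the TCP and whose axes are the flange's). Camera axes: x right, y down, z forward; pixel columns grow to the right and rows downward; lengths in m; the calibration is good to about 2 mm. A picture is of the moment at which its call begins: read the wrist's pose just before it. There is no depth.
- r.close_job(): hands the job in; it is judged then, once.
The state is a dict: "time": time; "joint_positions": joint angles; "joint_vel": joint speeds; "joint_torque": joint torques, N m; "ee_pos": TCP position; "eef_rot": TCP orientation; "ft_force": force on the tool from outside, world axes, zero at the start; "torque": the same for the moment, N m; "width": finger opening in m; "grip_force": force on a finger pad.
Only numpy, scipy, OpenCV 4.12 (cv2) and the standard library are available. Lean on these libraries where they do the work, as an engineer would, in place of code of your own. Each camera call takes 0.05 s, during which the arm holds its last target. There are 200 camera calls.

## Working session

There is one attempt and no reset: what is moved stays moved. The work goes in short steps, Python scripts to look and compute and a tool call to move; the robot and the scene stay as the last step left them, time stands still between calls to the robot, and variables do not carry over. Pictures are saved under pics/ and viewed, at most 10 in all, crops included, and the job is handed in when it is done.

Besides the shell and the picture viewer there is one more tool, called as name(argument=value, ...) on one line, values as JSON. drive_tool: Moves the arm, as the interface text tells. Its arguments: {"type":"object","properties":{"series":{"type":"array"},"hand":{"type":"number"},"newtons":{"type":"number"}},"required":["series"]}

```bash
ls; mkdir -p pics; python3 - <<'E'
from bench import r, vision
import cv2, numpy as np
s=r.read_state(); print({k:np.round(v,3).tolist() for k,v in s.items()}, r.finger_overhang)
for n in("scene","top"):
    c=vision.camera(n); cv2.imwrite(f"pics/{n}0.png",c["color"][:,:,::-1]); np.savez(f"{n}.npz",**c)
    print(n,c["intrinsics"].tolist(),np.round(c["R"],4).tolist(),c["t"], -c["R"].T@c["t"])
E
```

```text
pics
{'time': 0.0, 'joint_positions': [-1.297, 0.333, -0.065, 1.461, 0.022, 1.35, -0.089], 'joint_vel': [-0.001, 0.0, 0.0, 0.001, -0.001, -0.001, -0.001], 'joint_torque': [0.001, -62.326, 0.025, -38.988, -0.061, 0.04, 0.0], 'ee_pos': [0.183, 0.597, 0.209], 'eef_rot': [0.148, 0.989, -0.001, -0.0], 'ft_force': [-0.238, -0.309, 0.168], 'torque': [-0.021, 0.067, -0.05], 'grip_force': 0.0, 'width': 0.087} 0.008
scene [[579.8985161273065, 0.0, 311.8920530341954], [0.0, 579.8985161273065, 232.58141674616752], [0.0, 0.0, 1.0]] [[0.6175, -0.7862, 0.0254], [-0.3431, -0.2983, -0.8907], [0.7078, 0.5413, -0.4539]] [-0.14303301  0.28832099  0.88463791] [-0.43891457 -0.50527439  0.66198449]
top [[576.8024566983913, 0.0, 319.58871106913614], [0.0, 576.8024566983913, 238.09895458830405], [0.0, 0.0, 1.0]] [[0.0208, -0.9998, 0.0061], [-0.9974, -0.0212, -0.0682], [0.0684, -0.0046, -0.9977]] [0.14839676 0.46705182 1.28486685] [0.37493414 0.16421692 1.31282102]
```

View pics/top0.png

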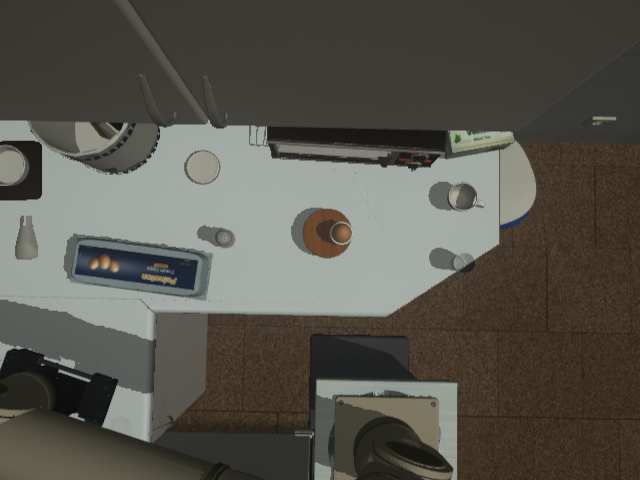

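View pics/scene0.png

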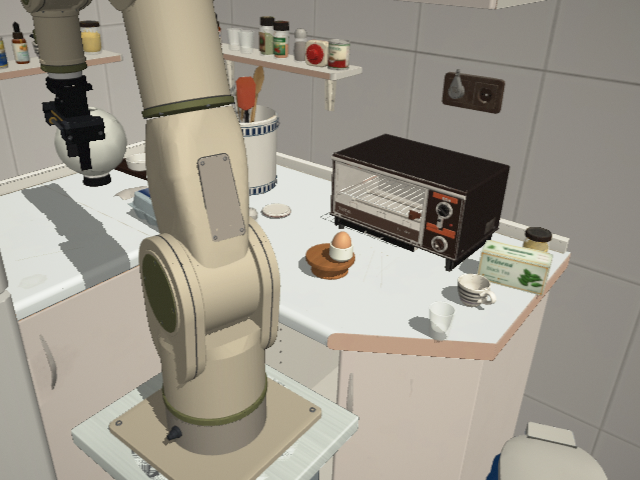

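The top view shows the stand at about (327,233) px and the cup with the egg at about (341,233) px. The scene view shows the cup at about (341,247) px.

```bash
cat > h.py <<'E'
import numpy as np, cv2
from bench import r, vision
def ray(c,px,z):
    d=c["R"].T@np.linalg.inv(c["intrinsics"])@np.array([px[0],px[1],1.]); o=-c["R"].T@c["t"]
    return o+d*(z-o[2])/d[2]
def proj(c,X):
    p=c["intrinsics"]@(c["R"]@np.array(X)+c["t"]); return p[:2]/p[2]
def masks(c,box):
    x0,y0,x1,y1=box; hsv=cv2.cvtColor(c["color"],cv2.COLOR_RGB2HSV); m=np.zeros(hsv.shape[:2],np.uint8); m[y0:y1,x0:x1]=1
    return hsv,m
E
python3 - <<'E'
from h import *
c=dict(np.load("top.npz")); 
im=c["color"][200:265,285:365]; cv2.imwrite("pics/topcrop.png",cv2.resize(im[:,:,::-1],None,fx=8,fy=8,interpolation=0))
hsv=cv2.cvtColor(im,cv2.COLOR_RGB2HSV)
for row in (28,33,38): print([tuple(int(v) for v in hsv[row,k]) for k in range(14,72,3)])
c=dict(np.load("scene.npz")); im=c["color"][225:285,295:370]; cv2.imwrite("pics/scenecrop.png",cv2.resize(im[:,:,::-1],None,fx=8,fy=8,interpolation=0))
E
```

```text
[(66, 13, 100), (68, 10, 100), (13, 139, 101), (13, 142, 108), (13, 140, 102), (13, 142, 108), (12, 109, 68), (14, 102, 65), (12, 106, 65), (14, 105, 63), (12, 106, 65), (30, 31, 91), (14, 91, 70), (14, 107, 93), (13, 117, 120), (13, 120, 138), (14, 121, 131), (24, 38, 134), (64, 10, 171), (64, 10, 172)]
[(72, 13, 100), (30, 15, 83), (13, 138, 102), (12, 141, 110), (12, 140, 104), (13, 143, 107), (13, 117, 72), (13, 108, 66), (13, 110, 65), (13, 104, 64), (21, 50, 66), (14, 81, 66), (14, 99, 80), (13, 114, 110), (13, 120, 138), (14, 120, 157), (13, 122, 150), (13, 117, 126), (64, 10, 174), (68, 12, 173)]
[(66, 13, 101), (66, 13, 100), (13, 140, 102), (13, 141, 107), (13, 138, 105), (13, 141, 105), (13, 144, 110), (13, 144, 106), (12, 101, 63), (13, 104, 64), (13, 102, 65), (38, 21, 146), (13, 96, 74), (13, 112, 98), (13, 118, 119), (14, 121, 131), (14, 119, 129), (28, 31, 150), (68, 12, 173), (69, 10, 172)]
```

View pics/topcrop.png

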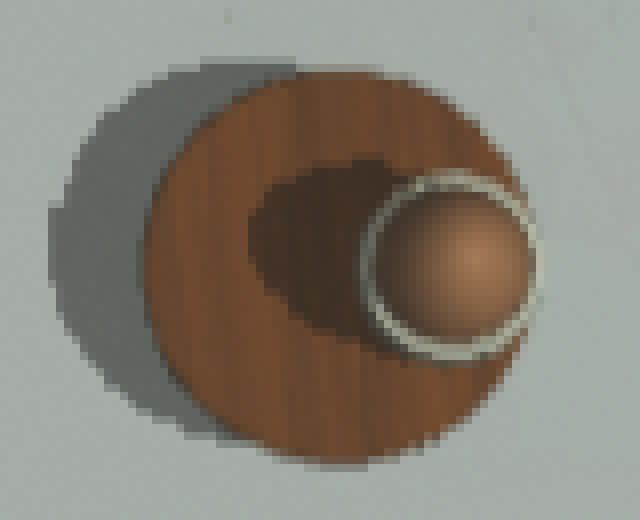

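View pics/scenecrop.png

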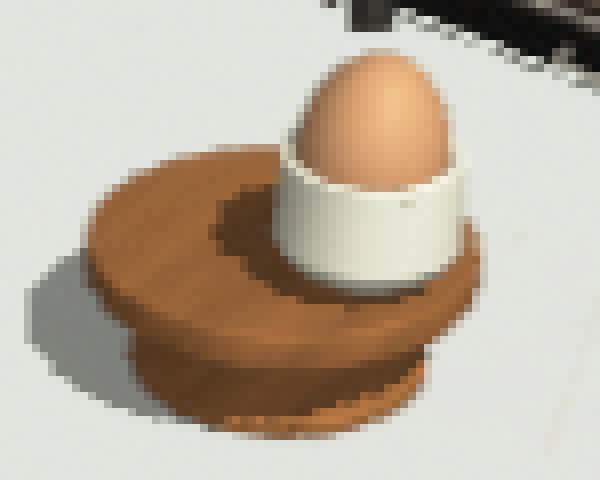

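Top crop: the disc spans x 145 to 537 and y 70 to 463, so its centre is about (327.1,232.8) px. The rim spans x 360 to 542 and y 168 to 363, so its centre is about (340.9,232.7) px. Scene crop: the cup is upright, with its rim ellipse centred at about (372,167) in crop pixels.

```bash
python3 - <<'E'
from h import *
t=dict(np.load("top.npz")); s=dict(np.load("scene.npz"))
P=lambda a,x0,y0:(a[0]/8+x0-.5,a[1]/8+y0-.5)
S=ray(t,P((341,266.5),285,200),.040); C=ray(t,P((451,265.5),285,200),.078)
print("stand",S,"diam",np.linalg.norm(ray(t,P((341,70),285,200),.04)-ray(t,P((341,463),285,200),.04)))
print("cup top",C,"egg in top",ray(t,P((455,264),285,200),.09))
# scene: rim left/right extremes (282..467), disc left/right extremes 88..480 at y~255
print("cup scene",ray(s,P((375,168),295,225),.078),"stand scene",ray(s,P((284,248),295,225),.040))
print("C-S",C-S)
for X in ((*S[:2],.04),(*C[:2],.078)): print((proj(s,X)-[295,225]+.5)*8)
print("shaker",ray(t,(225,238),.09),"glass",ray(t,(463,262),.061),"handlecup",ray(t,(463,196),.05))
E
```

```text
stand [0.47422788 0.14187248 0.04      ] diam 0.10905903896764456
cup top [0.47216195 0.11301778 0.078     ] egg in top [0.47163967 0.11245919 0.09      ]
cup scene [0.4653346  0.10614305 0.078     ] stand scene [0.46993446 0.13787123 0.04      ]
C-S [-0.00206593 -0.02885471  0.038     ]
[281.61668321 237.58139829]
[368.94758875 150.91524829]
shaker [0.45466455 0.35930314 0.09      ] glass [ 0.415294   -0.15418003  0.061     ] handlecup [ 0.56138242 -0.15641757  0.05      ]
```

drive_tool(series=[[[2.4,-4.6,0],1.3],[[2.4,-4.6,0],1.3],[[2.4,-4.6,0],1.3],[[2.4,-4.6,0],1.3],[[2.4,-4.6,0],1.3],[[2.4,-4.6,0],1.3],[[2.4,-4.6,0],1.3],[[2.4,-4.6,0],1.3],[[2.4,-4.6,0],1.3],[[2.4,-4.6,0],1.3]], hand=1, newtons=10)

```text
time: 1.35
ee_pos: [0.4232, 0.136, 0.2099]
eef_rot: [0.035, 0.999, 0.0, -0.0]
ft_force: [0.3, 1.0, -0.1]
width: 0.002
grip_force: 0.0
```

drive_tool(series=[[[1.2,-3.0,0],0],[[1.2,-3.0,0],0],[[1.2,-3.0,0],0],[[1.0,-2.2,0],0],[[0,0,-3.0],0],[[0,0,-3.5],0],[[0,0,-3.5],0],[[0,0,-3.0],0],[[0,0,-1.5],0],[[0,0,-0.9],0]])

```text
time: 2.6
ee_pos: [0.4688, 0.0257, 0.0556]
eef_rot: [0.035, 0.999, -0.0, -0.0]
ft_force: [-0.0, 0.2, 0.2]
width: 0.0004
grip_force: 0.0
```

```bash
python3 - <<'E'
from h import *
s=r.read_state(); print(s["time"],s["ee_pos"],s["eef_rot"],s["ft_force"],s["width"])
c=vision.camera("scene"); a=cv2.resize(c["color"][170:290,280:400,::-1],None,fx=4,fy=4,interpolation=0)
c=vision.camera("top"); np.savez("top1.npz",**c); b=cv2.resize(c["color"][190:280,290:370,::-1],(427,480),interpolation=0)
cv2.imwrite("pics/a1.png",np.hstack([a[:,:370],b]))
E
```

```text
2.6 [0.46877556 0.02568664 0.05563327] [ 3.49181550e-02  9.99390163e-01 -6.23082232e-05 -1.46674736e-04] [-0.02165449  0.24410194  0.16920195] 0.0003659402688869969
```

View pics/a1.png

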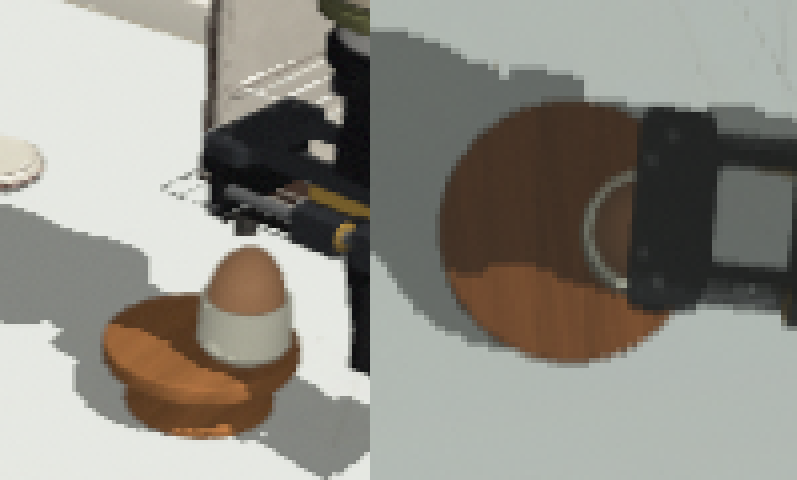

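The picture shows the cup at about (245,325) in the left panel, still upright. The shut fingers are to its right at about x=350 px, and the gripper body clears the egg.

drive_tool(series=[[[0,0.5,0],0],[[0,0.8,0],0],[[0,0.8,0],0],[[0,0.6,0],0],[[0,0.3,0],0],[[0,0.2,0],0],[[0,0.1,0],0],[[0,0.1,0],0],[[0,0,0],0],[[0,0,0],0]])

```text
time: 3.95
ee_pos: [0.4688, 0.0596, 0.056]
eef_rot: [0.035, 0.999, 0.0, -0.0]
ft_force: [-0.1, -0.1, 0.1]
width: 0.0004
grip_force: 0.0
```

```bash
python3 - <<'E'
from h import *
s=r.read_state(); print(s["time"],s["ee_pos"],s["ft_force"])
c=vision.camera("scene"); np.savez("scene2.npz",**c); a=cv2.resize(c["color"][205:285,295:395,::-1],None,fx=7,fy=7,interpolation=0)
p=s["ee_pos"]
for h in(.008,.011,.015): 
  q=(proj(c,(p[0]-.0095,p[1]+h,p[2]-.008))-[295,205]+.5)*7; print(h,q)
  cv2.circle(a,tuple(int(v) for v in q),3,(0,0,255),-1)
cv2.imwrite("pics/a2.png",a)
E
```

```text
3.95 [0.46875547 0.05959815 0.05596422] [-0.13712064 -0.06767799  0.1032609 ]
0.008 [415.54750129 421.56282987]
0.011 [407.35032209 418.30243004]
0.015 [396.45446345 413.96863973]
```

View pics/a2.png

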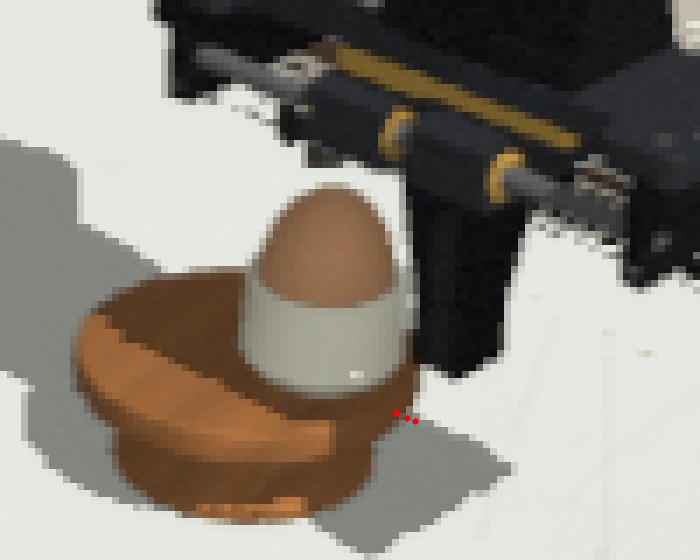

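The cup is upright at about (325,325) px. The fingertip's lower corners are at about (415,360) and (460,375) px, higher than my predicted dots, so I'll check the tip geometry.

```bash
python3 - <<'E'
from h import *
c=dict(np.load("scene2.npz")); p=np.array([.46876,.0596,.056])
for px in((415,360),(460,376),(505,358)):
  q=(px[0]/7+295-.5,px[1]/7+205-.5)
  for z in(.048,.056,.064): print(px,z,np.round((ray(c,q,z)-p)*1000,1))
for X in ((*p[:2],.048),(.4722,.113,.04),(.4742,.1419,.04)): print((proj(c,X)-[295,205]+.5)*7)
E
```

```text
(415, 360) 0.048 [21.7 29.6 -8. ]
(415, 360) 0.056 [ 9.6 21.9  0. ]
(415, 360) 0.064 [-2.5 14.2  8. ]
(460, 376) 0.048 [22.5 13.4 -8. ]
(460, 376) 0.056 [10.4  5.8  0. ]
(460, 376) 0.064 [-1.7 -1.7  8. ]
(505, 358) 0.048 [41.1  9.1 -8. ]
(505, 358) 0.056 [28.8  1.6  0. ]
(505, 358) 0.064 [16.4 -5.9  8. ]
[455.20179807 418.12477205]
[317.09090516 379.87165989]
[246.29176619 347.8886089 ]
```

```bash
python3 - <<'E'
from h import *
s=r.read_state(); c=vision.camera("wrist"); M=np.array(c["mount"]); K=c["intrinsics"]; np.savez("w.npz",**c); print(np.round(M,3).tolist(),np.round(K,1).tolist())
im=c["color"][:,:,::-1].copy(); Mi=np.linalg.inv(M)
for z,col in((.008,(0,0,255)),(-.013,(0,255,0))):
  for x in(-.0095,.0095):
    for y in(-.008,.008):
      q=K@(Mi@[x,y,z,1])[:3]; q=q[:2]/q[2]; print(z,x,y,q); cv2.circle(im,tuple(int(v) for v in q),3,col,-1)
cv2.imwrite("pics/w.png",im)
E
```

```text
[[0.001, -0.969, -0.248, 0.066], [1.0, 0.001, -0.0, 0.0], [0.0, -0.248, 0.969, -0.175], [0.0, 0.0, 0.0, 1.0]] [[338.4, 0.0, 317.5], [0.0, 338.4, 241.3], [0.0, 0.0, 1.0]]
0.008 -0.0095 -0.008 [302.886671   289.87756588]
0.008 -0.0095 0.008 [330.52859887 289.90016648]
0.008 0.0095 -0.008 [302.54943336 258.49699955]
0.008 0.0095 0.008 [330.87406661 258.51947906]
-0.013 -0.0095 -0.008 [301.17727773 305.56561214]
-0.013 -0.0095 0.008 [332.02229349 305.59120149]
-0.013 0.0095 -0.008 [300.75263628 270.88187041]
-0.013 0.0095 0.008 [332.4501854  270.90732685]
```

View pics/w.png

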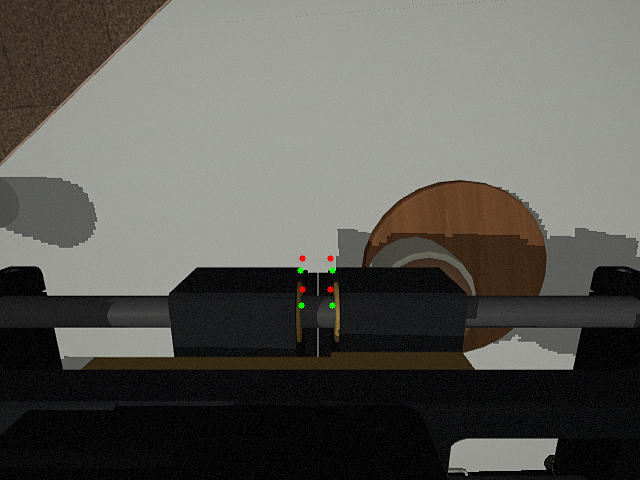

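The wrist view shows the disc spanning x 366 to 546 and y 181 to 353, with no finger visible beyond row 271. I'll check whether the disc's location agrees with the reported TCP pose.

```bash
python3 - <<'E'
from h import *
from scipy.spatial.transform import Rotation as Ro
s=r.read_state(); w=dict(np.load("w.npz")); T=np.eye(4); T[:3,:3]=Ro.from_quat(s["eef_rot"]).as_matrix(); T[:3,3]=s["ee_pos"]
print(s["time"],s["ee_pos"],s["ft_force"])
for dz in(0,.02):
  T2=T.copy(); T2[2,3]+=dz; A=np.linalg.inv(T2@w["mount"])
  a=np.linspace(0,6.28,90); X=np.c_[.4742+.055*np.cos(a),.1419+.055*np.sin(a),0*a+.04,0*a+1]@A.T
  u=X[:,:3]@w["intrinsics"].T; u=u[:,:2]/u[:,2:]; print(dz,u.min(0),u.max(0))
# finger half-width/lower edges: dark pixels in wrist column 308..332
g=w["color"][245:300,310:326].mean((1,2)); print(g.round().astype(int))
s2=dict(np.load("scene2.npz")); g=s2["color"][250:268,350:372].mean(2); print(g.astype(int))
E
```

```text
4.05 [0.46877018 0.05962497 0.05599209] [0.15810077 0.6818547  0.34222045]
0 [362.8880609  175.28990805] [549.30126297 351.48492664]
0.02 [358.91436407 173.34324683] [528.72079269 335.19084737]
[159 159 159 159 158 160 159 159 159 159 159 159 159 159 158 158 159 159
 160 159 159 159 159 159 159 162 161 126  10  17  18  21  18  20  19  18
  18  18  20  17  21  17  18  18  20  16  19  18  18  21  20  22  25  27
  29]
[[144 138 144 135  82  20  23  23  24  21  18  15  15  14  15  15  15 190
  228 229 229 229]
 [144 137 143 135  82  20  23  27  26  18  17  17  14  17  14  12  54 192
  229 229 229 229]
 [143 135 120  79  33  20  23  26  24  21  17  16  13  12  14  16  56 194
  229 228 229 229]
 [143 135 108  61  19  19  22  26  24  21  14  16  13  14  15  16  55 193
  229 229 229 228]
 [141 135 107  58  19  20  22  25  24  18  16  16  16  13  15  17  54 193
  229 229 229 229]
 [141 134 107  60  20  19  24  22  23  19  17  14  14  14  16  10 139 215
  229 229 229 228]
 [140 134 100  53  24  22  25  25  25  17  13  14  12  14  97 119 197 228
  228 229 229 227]
 [140 109  69  58  56 144 126 
[... 293 characters left out ...]
7 228 229 229 228 229 229 228
  228 229 225 226]
 [ 60  62  63  62 152 216 228 229 229 229 229 229 229 229 229 229 228 228
  228 227 223 226]
 [ 63  64  61  59 190 228 229 229 229 229 229 229 229 228 228 229 228 228
  229 224 225 228]
 [ 64  64  61 118 205 228 228 229 229 229 229 229 229 227 228 228 228 228
  227 226 227 228]
 [ 64  62  83 119 139 207 229 229 229 229 229 229 229 229 228 227 228 228
  227 224 227 229]
 [ 63  83 117 130 131 139 143 207 229 229 229 229 228 229 228 229 227 226
  223 225 227 228]
 [ 84 115 130 130 130 130 131 137 141 205 228 228 229 229 228 227 226 228
  224 226 228 228]
 [122 129 131 130 131 130 129 130 130 137 143 143 203 228 228 228 228 228
  225 226 228 228]]
```

drive_tool(series=[[[0,-2.0,0],0],[[0,-2.5,0],0],[[0,-2.5,0],0],[[0,-1.0,0],0],[[0,0,0],0],[[0,0,-1.5],0],[[0,0,-1.5],0],[[0,0,-1.0],0],[[0,0,-0.3],0],[[0,0,0],0]])

```text
time: 5.3
ee_pos: [0.4687, -0.0203, 0.0128]
eef_rot: [0.035, 0.999, -0.0, -0.0]
ft_force: [-0.4, -0.8, 0.2]
width: 0.0005
grip_force: 0.0
```

drive_tool(series=[[[0,0,-0.2],0],[[0,0,-0.1],0],[[0,0,-0.1],0],[[0,0,-0.1],0],[[0,0,-0.1],0],[[0,0,-0.1],0],[[0,0,0],0],[[0,0,0],0],[[0,0,0],0],[[0,0,0],0]])

```text
time: 6.55
ee_pos: [0.4688, -0.0203, 0.006]
eef_rot: [0.035, 0.999, 0.0, 0.0]
ft_force: [-0.2, 0.1, 1.3]
width: 0.0001
grip_force: 0.0
```

drive_tool(series=[[[0,0,-0.1],0],[[0,0,-0.1],0],[[0,0,-0.1],0],[[0,0,0],0],[[0,0,0],0],[[0,0,0],0],[[0,0,0],0],[[0,0,0],0],[[0,0,0],0],[[0,0,0],0]])

```text
time: 7.8
ee_pos: [0.4688, -0.0203, 0.003]
eef_rot: [0.035, 0.999, 0.0, -0.0]
ft_force: [-1.0, -0.2, 0.8]
width: 0.0006
grip_force: 0.0
```

```bash
python3 - <<'E'
from h import *
s=r.read_state(); print(s["time"],s["ee_pos"],s["ft_force"],s["width"])
c=vision.camera("scene"); np.savez("scene3.npz",**c); cv2.imwrite("pics/a3.png",cv2.resize(c["color"][205:305,330:450,::-1],None,fx=6,fy=6,interpolation=0))
E
```

```text
7.8 [ 0.46876212 -0.02031415  0.00296322] [-0.9701366  -0.1923951   0.83685622] 0.0006482198039760767
```

View pics/a3.png

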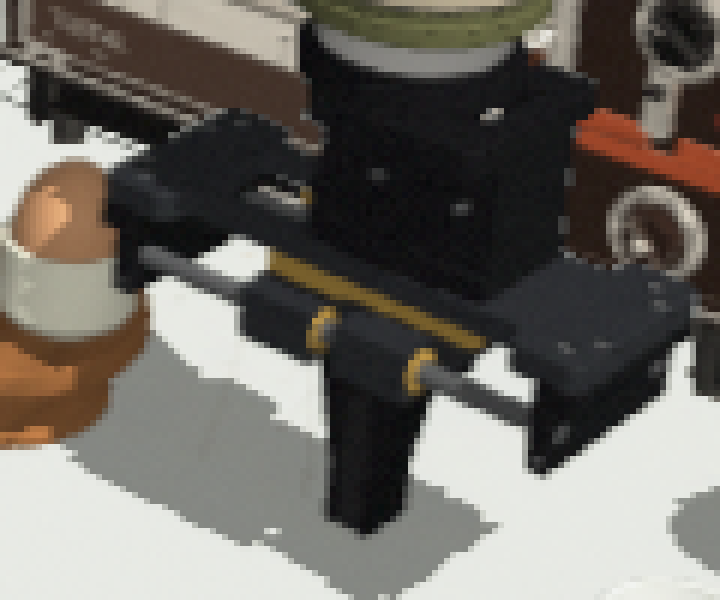

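No contact at TCP z=0.003. The tip's lower corner is at (362,532) px, above the table as the earlier view suggested. The hanging bracket's lower corner is at about (542,474) px, so I'll compute the heights of both.

```bash
python3 - <<'E'
from h import *
c=dict(np.load("scene3.npz")); p=np.array([.46876,-.0203,.003])
for n,px,zs in(("tip near corner",(365,534),(.008,.012,.016,.02)),("bracket",(540,474),(.06,.07,.08,.09,.1)),("bracket+y",(125,292),(.06,.07,.08,.09,.1)),("carriage",(395,395),(.06,.07,.08,.09))):
  q=(px[0]/6+330-.5,px[1]/6+205-.5)
  for z in zs: print(n,z,np.round((ray(c,q,z)-p)*1000,1))
E
```

```text
tip near corner 0.008 [0.3 0.2 5. ]
tip near corner 0.012 [-5.3 -2.8  9. ]
tip near corner 0.016 [-10.8  -5.8  13. ]
tip near corner 0.02 [-16.4  -8.7  17. ]
bracket 0.06 [ -3.4 -63.6  57. ]
bracket 0.07 [-18.4 -70.6  67. ]
bracket 0.08 [-33.4 -77.6  77. ]
bracket 0.09 [-48.4 -84.6  87. ]
bracket 0.1 [-63.5 -91.6  97. ]
bracket+y 0.06 [  8.7 110.4  57. ]
bracket+y 0.07 [ -6.5 100.6  67. ]
bracket+y 0.08 [-21.7  90.7  77. ]
bracket+y 0.09 [-36.9  80.8  87. ]
bracket+y 0.1 [-52.2  70.9  97. ]
carriage 0.06 [ 9.5 -0.9 57. ]
carriage 0.07 [-5.8 -8.9 67. ]
carriage 0.08 [-21.  -16.9  77. ]
carriage 0.09 [-36.2 -25.   87. ]
```

drive_tool(series=[[[0,0,2.0],0],[[0,0,2.5],0],[[0,0,1.2],0],[[0,2.0,0],0],[[0,2.5,0],0],[[0,2.0,0],0],[[0,1.0,0],0],[[0,0,0],0],[[0,0,-1.0],0],[[0,0,-0.6],0]])

```text
time: 9.1
ee_pos: [0.4684, 0.0539, 0.043]
eef_rot: [0.035, 0.999, -0.0, -0.0]
ft_force: [-0.5, -0.1, -0.1]
width: 0.0002
grip_force: 0.0
```

drive_tool(series=[[[0,0,-0.4],0],[[0,0,-0.3],0],[[0,0,-0.1],0],[[0,0.4,0],0],[[0,0.6,0],0],[[0,0.5,0],0],[[0,0.2,0],0],[[0,0,0],0],[[0,0,0],0],[[0,0,0],0]])

```text
time: 10.35
ee_pos: [0.4688, 0.0715, 0.036]
eef_rot: [0.035, 0.999, 0.0, -0.0]
ft_force: [-0.5, 0.6, 0.3]
width: 0.0005
grip_force: 0.0
```

```bash
python3 - <<'E'
from h import *
s=r.read_state(); print(s["time"],s["ee_pos"],s["ft_force"],s["width"])
c=vision.camera("scene"); np.savez("scene4.npz",**c); cv2.imwrite("pics/a4.png",cv2.resize(c["color"][210:285,300:395,::-1],None,fx=8,fy=8,interpolation=0))
E
```

```text
10.35 [0.4687784  0.07153174 0.03598056] [-0.52559967  0.6291037   0.29109194] 0.000528579852733471
```

View pics/a4.png

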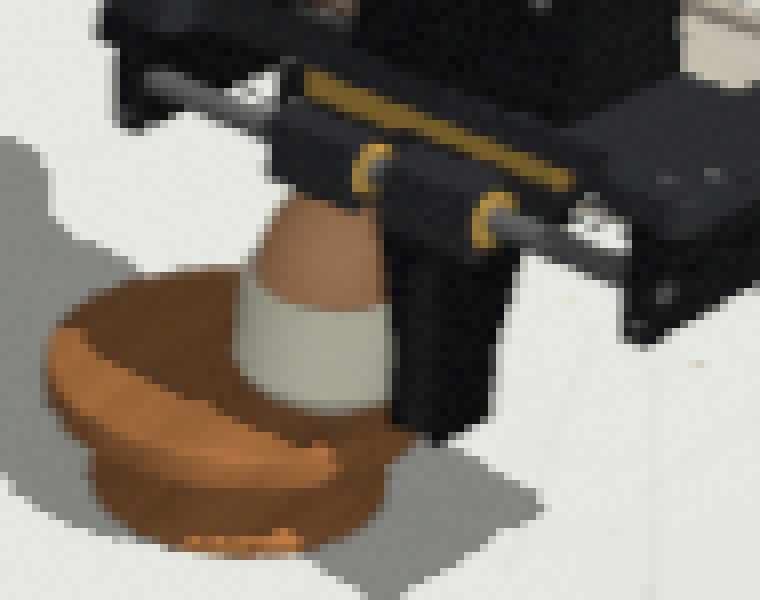

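The tip's corner is at (440,440) px, just beyond the cup's right side at bulge height. The carriage clears the egg. I'll use numbers rather than pictures from here, so next is a helper that predicts the cup's left edge and bottom row.

drive_tool(series=[[[0.01,0.15,0],0],[[0.01,0.15,0],0],[[0.01,0.15,0],0],[[0.01,0.15,0],0],[[0.01,0.12,0],0],[[0.01,0.12,0],0],[[0.01,0.12,0],0],[[0.01,0.12,0],0],[[0.01,0.12,0],0],[[0,0,0],0]])

```text
time: 11.65
ee_pos: [0.4697, 0.0838, 0.0359]
eef_rot: [0.035, 0.999, 0.0, -0.0]
ft_force: [0.2, -1.2, 1.9]
width: 0.0005
grip_force: 1.0
```

```bash
cat >> h.py <<'E'
def pred(c,x,y):
    a=np.linspace(0,6.28,180); L=[];B=[]
    for rad,z in((.025,.078),(.026,.055),(.026,.052)):
        p=np.array([proj(c,(x+rad*np.cos(t),y+rad*np.sin(t),z)) for t in a]); L.append(p[:,0].min()); B.append(p[:,1].max())
    return min(L),max(B)
def meas(c):
    h=cv2.cvtColor(c["color"],cv2.COLOR_RGB2HSV).astype(int); m=((h[:,:,1]<60)&(h[:,:,2]>90)).astype(np.uint8)
    # keep white pixels flanked by the disc: box over the disc only
    m[:245]=0;m[275:]=0;m[:,:312]=0;m[:,352:]=0
    n,l,st,_=cv2.connectedComponentsWithStats(m); k=1+np.argmax(st[1:,4]); 
    e=cv2.cvtColor(c["color"],cv2.COLOR_RGB2HSV).astype(int); eg=((e[:,:,1]>90)&(e[:,:,2]>90)).astype(np.uint8); eg[:218]=0; eg[243:]=0; eg[:,:312]=0; eg[:,375:]=0
    yx=np.argwhere(eg)
    return st[k].tolist(), (yx[:,1].min(),yx[:,1].max(),yx[:,0].min()) if len(yx) else None
E
python3 - <<'E'
from h import *
c0=dict(np.load("scene.npz")); print(meas(c0),meas(dict(np.load("scene4.npz"))))
s=r.read_state(); print(s["time"],s["ee_pos"],s["ft_force"])
c=vision.camera("scene"); np.savez("scene5.npz",**c); print(meas(c))
for y in(.113,.117,.121,.142): print(y,pred(c,.472,y))
E
```

```text
([329, 245, 23, 17, 284], (np.int64(332), np.int64(350), np.int64(232))) ([329, 245, 20, 17, 245], (np.int64(332), np.int64(370), np.int64(219)))
11.65 [0.46965472 0.08384371 0.0359499 ] [ 0.21552166 -1.15552975  1.93621829]
([326, 245, 19, 15, 215], (np.int64(329), np.int64(365), np.int64(218)))
0.113 (np.float64(328.0091517018042), np.float64(259.9415078078888))
0.117 (np.float64(326.53270936114745), np.float64(259.33347789346493))
0.121 (np.float64(325.0613372734319), np.float64(258.72757554620836))
0.142 (np.float64(317.4186743443805), np.float64(255.5810549012918))
```

drive_tool(series=[[[0,0,0],0],[[0,0,0],0],[[0,0,0],0],[[0,0,0],0],[[0,0,0],0],[[0,0,0],0],[[0,0,0],0],[[0,0,0],0],[[0,0,0],0],[[0,0,0],0]])

```text
time: 12.95
ee_pos: [0.4697, 0.0837, 0.036]
eef_rot: [0.035, 0.999, 0.0, -0.0]
ft_force: [0.4, -1.8, 1.5]
width: 0.0002
grip_force: 0.6
```

```bash
python3 - <<'E'
from h import *
F=[]
for i in range(5):
    c=vision.camera("scene"); F.append(r.read_state()["ft_force"]); print(meas(c))
np.savez("scene6.npz",**c)
print(np.round(F,2).tolist(),r.read_state()["torque"])
# left edge per row & egg left edge per row
for f in("scene4","scene5","scene6"):
    h=cv2.cvtColor(dict(np.load(f+".npz"))["color"],cv2.COLOR_RGB2HSV).astype(int)
    print(f,[int(312+np.argmax((h[y,312:360,1]<70)&(h[y,312:360,2]>90))) for y in range(246,264)])
E
```

```text
([326, 245, 19, 15, 215], (np.int64(329), np.int64(365), np.int64(218)))
([326, 245, 19, 15, 215], (np.int64(329), np.int64(365), np.int64(218)))
([326, 245, 19, 15, 216], (np.int64(329), np.int64(365), np.int64(218)))
([326, 245, 19, 15, 217], (np.int64(329), np.int64(365), np.int64(218)))
([326, 245, 19, 15, 216], (np.int64(329), np.int64(365), np.int64(218)))
[[0.35, -0.09, 0.23], [0.35, -0.49, 0.53], [-0.93, -1.06, 0.61], [-0.09, -0.88, 0.66], [-0.32, -0.15, 1.0]] [-0.18833129  0.01097635  0.03012644]
scene4 [312, 330, 330, 330, 330, 329, 329, 329, 329, 330, 330, 331, 332, 333, 336, 339, 312, 358]
scene5 [312, 327, 327, 327, 327, 327, 326, 326, 327, 328, 329, 330, 331, 334, 355, 354, 354, 353]
scene6 [312, 327, 327, 327, 327, 327, 326, 326, 327, 328, 329, 330, 331, 334, 355, 354, 354, 353]
```

drive_tool(series=[[[0,-0.3,0],0],[[0,0,0.2],0],[[0,0.15,0],0],[[0,0.15,0],0],[[0.01,0.13,0],0],[[0.01,0.13,0],0],[[0.01,0.13,0],0],[[0.01,0.13,0],0],[[0.01,0.13,0],0],[[0.01,0.13,0],0]])

```text
time: 14.45
ee_pos: [0.4703, 0.0916, 0.038]
eef_rot: [0.035, 0.999, 0.0, -0.0]
ft_force: [-0.2, -1.7, 2.2]
width: 0.0006
grip_force: 1.3
```

```bash
cat > m.py <<'E'
from h import *
import sys
F=[]
for i in range(3): c=vision.camera("scene"); F.append(r.read_state()["ft_force"])
s=r.read_state(); print(s["time"],np.round(s["ee_pos"],4),np.mean(F,0).round(2)); np.savez(sys.argv[1],**c); print(meas(c))
h=cv2.cvtColor(c["color"],cv2.COLOR_RGB2HSV).astype(int)
print([int(308+np.argmax((h[y,308:360,1]<70)&(h[y,308:360,2]>90))) for y in range(240,264)])
# egg left edge: egg vs wood/table by value-red jump
g=c["color"].astype(int)
for y in(232,236,240): print(y,g[y,310:345,0].tolist())
E
python3 m.py scene7.npz
```

```text
14.6 [0.4702 0.0916 0.0379] [-0.1  -1.94  1.31]
([324, 245, 18, 14, 212], (np.int64(327), np.int64(362), np.int64(218)))
[308, 308, 308, 308, 308, 308, 308, 308, 308, 308, 324, 324, 324, 325, 325, 326, 327, 329, 332, 355, 355, 354, 354, 353]
232 [229, 229, 228, 228, 229, 230, 229, 230, 230, 229, 230, 230, 229, 230, 229, 230, 229, 229, 230, 201, 142, 119, 124, 126, 129, 116, 92, 118, 135, 89, 27, 33, 32, 29, 28]
236 [230, 229, 230, 229, 230, 230, 230, 229, 229, 229, 229, 229, 230, 230, 229, 230, 229, 176, 115, 122, 130, 133, 138, 142, 144, 147, 147, 147, 147, 112, 49, 12, 19, 17, 17]
240 [144, 207, 230, 229, 229, 230, 229, 230, 229, 230, 230, 229, 229, 229, 210, 161, 121, 115, 125, 131, 136, 138, 144, 145, 148, 150, 150, 152, 150, 147, 95, 16, 18, 19, 22]
```

drive_tool(series=[[[0.01,0.1,0],0],[[0.01,0.1,0],0],[[0.01,0.1,0],0],[[0.01,0.1,0],0],[[0.01,0.1,0],0],[[0,0.1,0],0],[[0,0.1,0],0],[[0,0.1,0],0],[[0,0.1,0],0],[[0,0.1,0],0]])

```text
time: 15.85
ee_pos: [0.4708, 0.1016, 0.038]
eef_rot: [0.035, 0.999, 0.0, 0.0]
ft_force: [-0.9, -2.2, 2.2]
width: 0.0006
grip_force: 1.3
```

```bash
python3 m.py scene8.npz
```

```text
16.0 [0.4708 0.1016 0.038 ] [-0.66 -2.07  1.94]
([321, 245, 17, 12, 185], (np.int64(323), np.int64(358), np.int64(218)))
[308, 308, 308, 308, 308, 308, 308, 308, 308, 308, 321, 321, 322, 323, 324, 325, 327, 332, 355, 355, 355, 354, 354, 353]
232 [229, 229, 228, 228, 229, 230, 229, 230, 229, 229, 229, 230, 229, 230, 230, 177, 118, 123, 128, 133, 137, 141, 142, 145, 145, 111, 53, 29, 31, 29, 32, 32, 30, 30, 31]
236 [229, 229, 230, 230, 230, 229, 230, 229, 229, 229, 230, 229, 229, 188, 130, 123, 130, 135, 139, 142, 144, 147, 148, 149, 152, 150, 98, 15, 12, 15, 16, 15, 22, 21, 20]
240 [229, 230, 229, 229, 229, 230, 230, 230, 230, 229, 219, 169, 127, 117, 121, 129, 134, 137, 142, 142, 146, 147, 148, 149, 149, 146, 110, 49, 15, 13, 20, 23, 24, 22, 18]
```

drive_tool(series=[[[0,0.1,0],0],[[0,0.1,0],0],[[0,0.1,0],0],[[0,0.1,0],0],[[0,0.1,0],0],[[0,0.1,0],0],[[0,0,0],0],[[0,-0.1,0],0],[[0,-0.2,0],0],[[0,-0.4,0],0]])

```text
time: 17.25
ee_pos: [0.4707, 0.1005, 0.0379]
eef_rot: [0.035, 0.999, 0.0, -0.0]
ft_force: [0.5, -0.0, -0.1]
width: 0.0006
grip_force: 0.0
```

```bash
python3 m.py scene9.npz
```

```text
17.4 [0.4707 0.1002 0.038 ] [ 0.19 -0.4   0.44]
([319, 245, 20, 12, 197], (np.int64(321), np.int64(359), np.int64(218)))
[308, 308, 308, 308, 308, 308, 308, 308, 308, 308, 319, 320, 321, 322, 323, 325, 329, 355, 355, 355, 355, 354, 354, 353]
232 [229, 229, 228, 228, 229, 229, 230, 229, 230, 230, 229, 230, 217, 159, 119, 127, 131, 136, 140, 143, 145, 145, 145, 144, 142, 138, 96, 41, 32, 32, 32, 33, 29, 32, 31]
236 [230, 230, 229, 230, 229, 229, 230, 230, 229, 230, 210, 149, 117, 124, 130, 136, 140, 143, 146, 148, 153, 155, 153, 149, 147, 142, 119, 67, 15, 18, 17, 12, 16, 17, 21]
240 [230, 229, 229, 230, 230, 230, 229, 229, 219, 163, 131, 127, 122, 129, 134, 137, 139, 143, 144, 145, 148, 149, 148, 145, 143, 140, 136, 93, 29, 10, 17, 21, 23, 24, 18]
```

drive_tool(series=[[[0,-0.8,0],0],[[0,-1.0,0],0],[[0,-0.2,0],0],[[0,0,1.5],0],[[0,0,3.0],0],[[0,0,3.5],0],[[0,-3.0,3.0],0],[[0,-4.0,0],0],[[0,-4.0,0],0],[[0,-3.0,0],0]])

```text
time: 18.65
ee_pos: [0.4709, -0.061, 0.1492]
eef_rot: [0.035, 0.999, 0.0, 0.001]
ft_force: [0.5, 0.3, -0.1]
width: 0.0005
grip_force: 0.0
```

```bash
python3 - <<'E'
from h import *
s=r.read_state(); print(s["time"],s["ee_pos"])
c=vision.camera("top"); np.savez("top2.npz",**c)
d=vision.camera("scene"); np.savez("scene10.npz",**d); print(meas(d))
b=cv2.resize(c["color"][203:263,290:360,::-1],None,fx=8,fy=8,interpolation=0)[:, :560]
e=cv2.resize(d["color"][215:275,300:360,::-1],(240,240),interpolation=0)
o=np.zeros((480,800,3),np.uint8); o[:,:560]=b; o[:240,560:]=e; cv2.imwrite("pics/a5.png",o)
E
```

```text
18.65 [ 0.47089234 -0.06101043  0.14921242]
([319, 245, 33, 12, 251], (np.int64(321), np.int64(339), np.int64(227)))
```

View pics/a5.png

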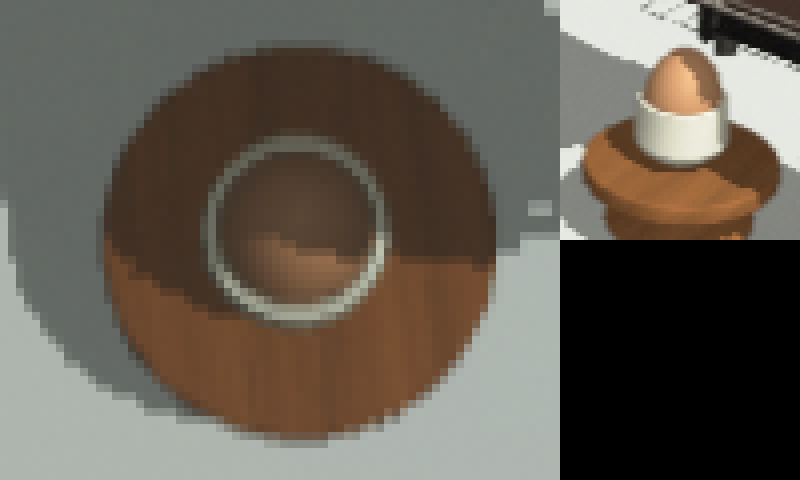

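The cup is upright with the egg seated. The disc centre is at (300,243) px and the rim centre at (297,230) px.

```bash
python3 - <<'E'
from h import *
t=dict(np.load("top2.npz")); P=lambda a:(a[0]/8+290-.5,a[1]/8+203-.5)
S=ray(t,P((300,243)),.04); C=ray(t,P((297,230)),.078); print(S,C,(C-S)*1000)
E
```

```text
[0.47408326 0.14214636 0.04      ] [0.47460574 0.14368044 0.078     ] [ 0.52247191  1.53408117 38.        ]
```

```bash
python3 -c "
from bench import r
print(r.close_job())"
```

```text
the job is handed in; nothing more can be done
None
```

The egg cup stands upright within about 2 mm of the stand's centre with the egg still in it, the stand moved less than 1 mm, nothing else was touched, and the job was handed in at about 19 s; the verdict was not shown.

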